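# Shut the crockery bay and drop its latch bar home

### The arm

A 7-joint arm with a two-finger parallel gripper is mounted at the origin on the work surface. World frame = base frame: x ahead of the robot, y to its left, z up, the work surface at z = 0. Lengths are in m, angles in rad, forces in N, time in s.
With the tool pointing down it reaches from about 0.425 to 0.95 m from the base axis. Payload 4.7 kg.
Tool frame: the origin (TCP) lies on the centre line of the jaws, within the pads' length; the fingertips stand 11 mm ahead of it and the grasp point (between the pads) lies 8 mm behind it (manip.tips_ahead is the distance from the TCP to the fingertips, in m); z points along the fingers, y is the direction in which the jaws open and shut (so a half turn about z gives the same grasp; the last joint's range is limited). The gripper opens to 87 mm and grips with 3 to 60 N. Pads are 19 mm wide; open, the fingers measure 117 mm over their backs; the gripper's body (75 mm by 190 mm) begins 51 mm behind the grasp point.
Start: joints at [-1.22, 0.469, -0.049, 1.532, 0.024, 1.141, -0.082], TCP at [0.25, 0.627, 0.2] pointing down, gripper open.
Joint ranges: [-2.59, 2.59], [-0.33, 1.99], [-1.39, 1.29], [0.1, 2.45], [-1.04, 4.18], [0.21, 1.99], [-2.66, 2.66]. Speed limits (rad/s): [2.57, 2.57, 3.14, 3.14, 3.14, 3.14, 3.14].

### API

Orientations are given as a rotation vector (axis times angle).
In Python, from rig import manip gives the robot as it stands. The module is installed in compiled form; this text tells all that it offers.
- The arm moves only by the tool step_arm, never from a script. Its argument "plan" is a list of rows, each a list of 7 numbers: the shift along the tool's x, y, z in mm, then the turn, a rotation vector about the tool's x, y, z in rad, then the finger opening in mm, from 0 to 87. A call has 1 to 12 rows; each row is the pose to reach, as a shift and turn from the pose commanded when the call began, along the tool's axes at that moment; what a row does not reach only later rows make up. A row lasts 1/12 s, in which the tool goes at most 41.7 mm and 7.16 degrees, less where a joint would pass 70% of its speed; a pose out of reach is approached as far as the arm can. A call with a gripper value outside its range is refused whole. The fingers move at their own pace and stop on an object; "grip_force" is the grip in N (left out, the last holds). Time passes only in rows, so rows that repeat a pose let the fingers close. It gives the time, the measured TCP pose, the force and the opening at its end, in the units of the state.
- manip.state(): the state, without advancing time (a new reading comes with each control period).
- manip.camera(name): name is "side" or "top" or "wrist"; returns a dict with "image" (420x560x3 uint8, blue, green, red), "fov_y" (degrees; the focal length in pixels is half the picture's height over the tangent of half this angle, whatever the lens; pixels are square), "cx", "cy" (the principal point, pixels), "R" (3x3) and "t" (3): a world point X has camera coordinates R X + t. Camera axes: x right, y down, z forward; pixel columns grow to the right and rows downward; lengths in m; the calibration is good to about 2 mm. A picture is of the moment at which its call begins. There is no depth.
- manip.finish_job(): hands the job in, once; it reports no verdict.
Trained networks look in the newest picture that a camera, given by its name, has taken for a name from the list of things; names that differ only in an ending like _2 or _b are one class to them, and where a whole thing is asked for, a point or a joint stands for the part that bears it (a point fixed in the world has none). Each returns a list of dicts, best first, with "conf" (0 to 1); they miss things now and then, are a little off and sometimes report something else, mostly with a low value. They report only what shows in the picture. A call takes as long as a camera call. They do not tell look-alikes from the thing itself.
- manip.look_for(thing, camera): "rect" ([centre column, centre row, width, height] in pixels, round what is visible of it).
- manip.trace(thing, camera): "region" (420x560 bool, what is visible of it) and "rect" ([centre column, centre row, width, height] in pixels, round what is visible of it).
The state is a dict: "time": time; "joint_pos": joint angles; "joint_velocities": joint speeds; "effort": joint torques, N m; "tool_pos": TCP position; "tool_rot": TCP orientation; "wrist_force": force on the tool from outside, world axes, zero at the start; "torque": the same for the moment, N m; "finger_gap": opening from 0.0 (shut) to 1.0 (fully open).
Only numpy, scipy, OpenCV 4.12 (cv2) and the standard library are available. Lean on these libraries where they do the work, as an engineer would, in place of code of your own. Each camera call takes 0.05 s, during which the arm holds its last target. There are 200 camera calls.

### The job

Shut the low timber gate of the storage bay on this mobile coffee bar, ready for the drive: by the black handle on its steel latch bar, lift the bar, swing the gate in, carry the bar over the upturned lip of the catch, press it gently back against the sprung rubber pad just far enough to pass behind the lip, and let it down fully into the catch so that the gate stays latched when you let go. Do not ram the catch, lean hard on its pad or disturb the crockery and tools round about.

Things in the scene. Friction and masses are not known exactly. Their poses are not given: they have to be found in the camera images.
- bay: The low open-topped timber storage bay, fixed to the counter, 340 mm wide (its y), with a plywood floor 12 mm thick, its front closed by the gate. Origin: on the counter under the middle of the gate opening, in the plane of the shut gate. x points into the bay (away from the robot), y to the hinge post, z up. The gate's hinge line stands at x = 0, y = +128 mm. Posts 190 mm high.
- gate (a joint): Slatted timber gate, 250 mm from hinge line to free edge, 18 mm thick, 20 to 170 mm above the counter; angle in rad. 0: in the bay's front plane; positive: swung out towards the robot (clockwise from above). Starts ajar, stays where it is left (friction 0.12 N m). Latched it reads 0 to within 0.045 either way, according to how the catch is set.
- gate_hinge (a point): A point on the gate's upright hinge line, 150 mm above the counter.
- bar (a joint): Gravity latch bar: flat steel, 6 mm thick, 25 mm tall, about 0.3 kg, on the gate's robot side, 16 mm in front of the gate's middle plane. It turns on a bolt 45 mm from the hinge line, 150 mm above the counter, and runs along the gate past its free edge. Angle in rad: 0 level on its rest pin (fully down), positive as the free end is lifted, at most 0.30. It falls by its own weight.
- handle (a point): Centre of the bar's black upright handle: a round grip 22 mm in diameter, 36 mm tall, on a 10 mm stem. With the bar down it is 205 mm above the counter (55 mm above the bar's centre line), 235 mm from the hinge line along the gate (190 mm from the bolt). The grip is wholly above the gate's top: pinch it from above, across the gate. It swings and tilts with the bar about the bolt.
- nose: The bar's end, which goes into the catch: 61 mm long, 6 mm thick, 25 mm tall; origin at its centre, 257 mm from the hinge line (tip at 288 mm). Its z points up when the bar is down, its x across the bar, away from the robot when the gate is shut.
- jamb: Square timber post (40 mm, 190 mm high) at the latch side of the opening; origin on the counter at its centre, 35 mm behind the shut gate's middle plane and 150 mm from the bay's middle; axes as the bay's. A steel catch is screwed to its outer side through slotted holes and reaches round in front of it: from the robot's side first a lip, then a ledge, then a back plate with a pad.
- lip (a point): Nominal place of the middle of the top of the catch's upright lip, 156 mm above the counter; the lip is 5 mm thick and 30 mm wide. In its slots the whole catch may be fixed up to 12 mm nearer or farther (along the bay's x); this point does not show it: find it by feel. The bar clears the lip when raised 0.08 rad or more. The ledge behind the lip is 3 mm under the lowered bar.
- pad (a point): Nominal middle of the face of the sprung rubber pad behind the lip, 24 mm wide, reaching up to 203 mm; same 12 mm uncertainty. Pad to lip is 4 mm, less than the bar's 6: the raised bar must press the pad back over 2 mm (4 N per mm, travel 11 mm) before it goes down behind the lip; the pad then holds it against the lip. About 12 N on the pad is right (some 14 N at the handle), over 17 N too much.
- jug_big: Steel milk jug, 105 mm high, standing in the bay; leave it.
- bean_tin: Bean tin, 68 mm in diameter, 115 mm high, in the bay; leave it.
- dosing_cup: Aluminium dosing cup, 58 mm in diameter, 50 mm high, in the bay; leave it.
- jug_small: Small steel milk jug, 85 mm high, on the counter; leave it.
- tamper: Steel tamper, 58 mm base, 90 mm high, on a rubber mat; leave it.
- portafilter: Steel portafilter with a black handle, lying on the counter; leave it.
- cup: White cup, 65 mm high, on the counter; leave it.
Not all that is in view belongs to the job. Leave any orange look-alike of the jamb alone.

How it is judged:
By the outcome, as a careful person would: the job done as asked, in the order asked, and still so for the second after the job is handed in, with the robot touching nothing.
It also fails if it takes over 51 s, if anything falls off the work surface, if the arm or the gripper's body presses on something with over 40 N, if the wrist force passes 120 N, or if a joint passes its speed limit or range.

## Working session

There is one attempt and no reset: what is moved stays moved. The work goes in short steps, Python scripts to look and compute and a tool call to move; the robot and the scene stay as the last step left them, time stands still between calls to the robot, and variables do not carry over. Pictures are saved under pics/ and viewed, on a budget of 14 in all, crops included, one or two more only if the job needs it, and the job is handed in when it is done.

Besides the shell and the picture viewer there is one more tool, called as name([rows], argument=value, ...), one row to a line, values as JSON. step_arm: Moves the arm, as the interface text tells. Its arguments: {"type":"object","properties":{"plan":{"type":"array"},"grip_force":{"type":"number"}},"required":["plan"]}

```bash
mkdir -p pics; cat > h.py <<'E'
import numpy as np, cv2
from rig import manip
from scipy.spatial.transform import Rotation as Ro
def cam(n):
    c=manip.camera(n); im=c["image"]; f=im.shape[0]/2/np.tan(np.radians(c["fov_y"])/2)
    c["K"]=np.array([[f,0,c["cx"]],[0,f,c["cy"]],[0,0,1]]); c["R"]=np.array(c["R"]); c["t"]=np.array(c["t"]); return c
def proj(c,X):
    p=(np.atleast_2d(X)@c["R"].T+c["t"])@c["K"].T; return p[:,:2]/p[:,2:]
def atz(c,u,v,z):
    d=c["R"].T@np.linalg.inv(c["K"])@[u,v,1]; o=-c["R"].T@c["t"]; return o+d*(z-o[2])/d[2]
def tri(cs,ps):
    P=[c["K"]@np.c_[c["R"],c["t"]] for c in cs]
    X=cv2.triangulatePoints(P[0],P[1],np.array(ps[0],float).reshape(2,1),np.array(ps[1],float).reshape(2,1)); return (X[:3]/X[3]).ravel()
E
python3 - <<'E'
from h import *
s=manip.state(); print({k:np.round(v,3).tolist() for k,v in s.items()}, manip.tips_ahead)
ims=[]
for n in("side","top"):
    c=cam(n); cv2.imwrite(f"pics/{n}0.png",c["image"]); print(n,(-c["R"].T@c["t"]).round(3))
    for th in("handle","bar","jamb","bay","gate","nose"):
        print(th,[(round(d["conf"],2),np.round(d["rect"],1).tolist()) for d in manip.look_for(th,n)][:3])
E
```

```text
{'time': 0.0, 'joint_pos': [-1.22, 0.469, -0.049, 1.534, 0.024, 1.141, -0.082], 'joint_velocities': [-0.0, 0.001, 0.001, 0.0, 0.001, 0.001, 0.001], 'effort': [-0.001, -50.797, -0.081, -23.616, -0.061, 0.038, 0.0], 'tool_pos': [0.25, 0.626, 0.199], 'tool_rot': [-0.593, -3.085, 0.003], 'wrist_force': [-0.235, -0.379, -1.105], 'torque': [0.038, -0.032, -0.031], 'finger_gap': 1.002} 0.011
side [ 1.503 -0.489  0.828]
handle [(0.57, [214.3, 196.9, 21.3, 21.7])]
bar [(0.61, [213.4, 198.6, 17.0, 20.9])]
jamb [(0.89, [210.4, 243.5, 22.1, 62.7]), (0.81, [233.5, 201.5, 25.2, 56.8]), (0.71, [234.0, 276.4, 19.6, 23.1])]
bay [(0.71, [267.6, 250.9, 137.5, 126.8])]
gate [(0.7, [208.8, 247.6, 23.3, 69.6]), (0.67, [246.4, 215.6, 87.5, 59.3])]
nose [(0.47, [381.6, 229.7, 28.1, 29.6]), (0.17, [268.6, 251.0, 138.1, 128.0])]
top [0.498 0.024 1.256]
handle []
bar [(0.74, [310.6, 248.9, 68.3, 31.9])]
jamb [(0.97, [351.2, 212.9, 26.1, 25.3]), (0.9, [296.0, 286.8, 20.6, 31.0]), (0.36, [299.2, 239.0, 89.4, 54.3])]
bay [(0.69, [298.4, 206.3, 120.2, 115.4])]
gate [(0.6, [301.2, 238.8, 90.0, 53.0]), (0.19, [331.3, 259.4, 20.8, 11.5])]
nose [(0.7, [422.6, 284.9, 37.6, 57.1]), (0.16, [273.4, 183.8, 25.1, 33.7])]
```

```bash
ls . pics
```

```text
.:
h.py
pics

pics:
side0.png
top0.png
```

```bash
python3 - <<'E'
import cv2,numpy as np
a=cv2.imread("pics/top0.png")[120:345,200:500]; b=cv2.imread("pics/side0.png")[150:330,120:420]
cv2.imwrite("pics/a.png",np.hstack([cv2.resize(a,(0,0),fx=2.66,fy=2.66,interpolation=2)]))
cv2.imwrite("pics/b.png",cv2.resize(b,(0,0),fx=2.66,fy=2.66,interpolation=2))
E
```

```text
(no output)
```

View pics/a.png

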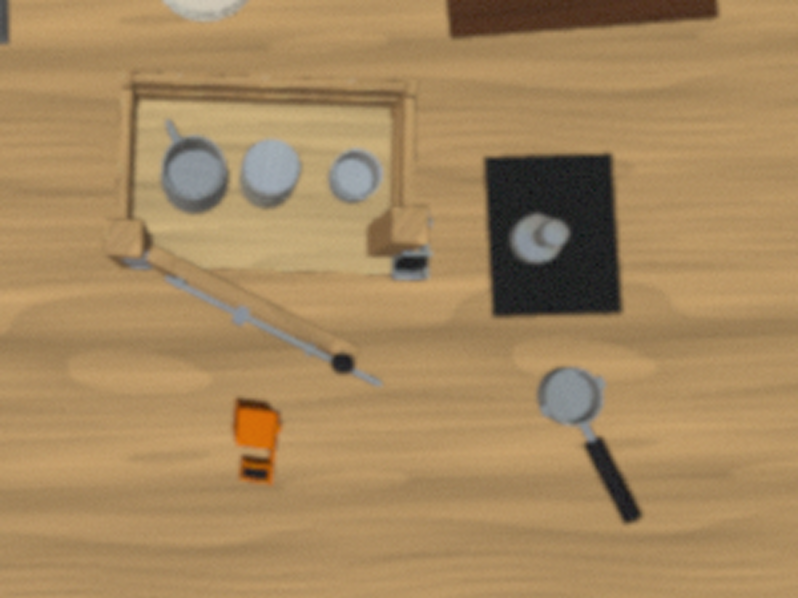

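View pics/b.png

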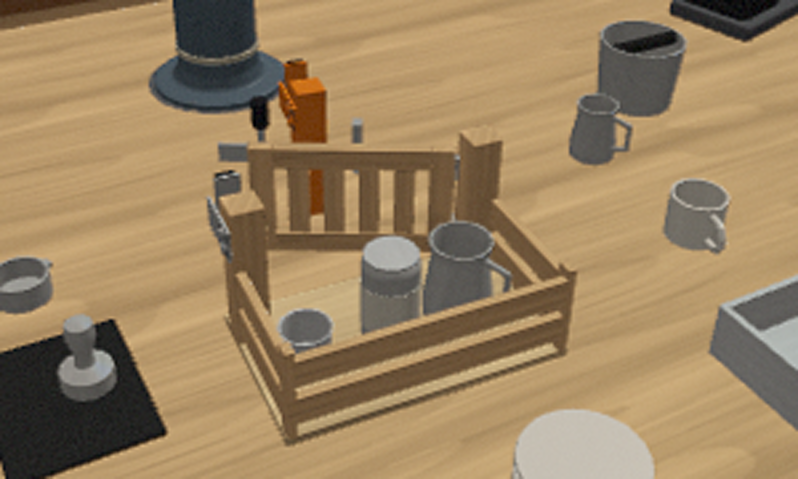

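The top view shows the gate open about 27°, handle at about (329,256) in the full image. The tops of the jamb and hinge posts are at about (354,205) and (247,209), and the orange decoy at about (296,280). The side view agrees.

```bash
python3 - <<'E'
from h import *
c=cam("top"); s=cam("side")
g=lambda x,y:(200+x/2.66,120+y/2.66)
gs=lambda x,y:(120+x/2.66,150+y/2.66)
J=[(392,206),(428,208),(428,244),(391,242)]; H=[(107,220),(145,220),(145,256),(106,254)]
Jc=np.array([atz(c,*g(*p),.19) for p in J]);Hc=np.array([atz(c,*g(*p),.19) for p in H])
print(Jc.round(4),Hc.round(4)); j=Jc.mean(0);h=Hc.mean(0);print("jamb",j,"hinge",h,np.linalg.norm(j-h))
yb=(h-j)/np.linalg.norm(h-j); print("yaw y dir",yb, "yaw x", np.degrees(np.arctan2(-yb[0],yb[1])))
# side view check jamb top centre approx, hinge post top centre
print("tri jamb",tri([c,s],[g(410,225),gs(242,203)]),"tri hinge",tri([c,s],[g(126,238),gs(480,139)]))
print("handle top",atz(c,*g(343,362),.223),"tri",tri([c,s],[g(343,363),gs(261,112)]))
print("bartip",atz(c,*g(380,382),.1625), "decoy",[atz(c,*g(*p),.19) for p in((256,425),(256,472))])
for p in [(394,252),(428,252),(428,278),(394,278)]: print("catch",p,atz(c,*g(*p),.156).round(4))
E
```

```text
[[ 0.6351 -0.1701  0.19  ]
 [ 0.6319 -0.208   0.19  ]
 [ 0.5938 -0.2061  0.19  ]
 [ 0.597  -0.1674  0.19  ]] [[0.6286 0.1305 0.19  ]
 [0.6275 0.0905 0.19  ]
 [0.5894 0.0913 0.19  ]
 [0.5927 0.1322 0.19  ]]
jamb [ 0.61444742 -0.1879071   0.19      ] hinge [0.6095372  0.11111596 0.19      ] 0.2990633718342022
yaw y dir [-0.01641867  0.9998652   0.        ] yaw x 0.9407628214502886
tri jamb [ 0.61526648 -0.18807145  0.18584795] tri hinge [0.61067307 0.1129737  0.18177978]
handle top [ 0.47401486 -0.10766924  0.223     ] tri [ 0.4732015  -0.10854703  0.20447449]
bartip [ 0.45036917 -0.15390584  0.1625    ] decoy [array([ 0.41118047, -0.01946218,  0.19      ]), array([ 0.36348408, -0.01793215,  0.19      ])]
catch (394, 252) [ 0.5892 -0.1762  0.156 ]
catch (428, 252) [ 0.5882 -0.2131  0.156 ]
catch (428, 278) [ 0.56   -0.2117  0.156 ]
catch (394, 278) [ 0.561 -0.175  0.156]
```

```bash
python3 - <<'E'
from h import *
c=cam("top"); s=cam("side")
g=lambda x,y:(200+x/2.66,120+y/2.66)
for n,p,z in [("barstart",(170,277),.1625),("barmid",(241,315),.1625),("bartip",(380,383),.1625),("gatetop far left",(150,247),.17),("gate end far",(354,348),.17),("gate end near",(345,362),.17),("gate near left",(150,262),.17)]:
    print(n,atz(c,*g(*p),z).round(4))
O=np.array([.577,-.039]);y=np.array([-.0164,.99987]);x=np.array([.99987,.0164])
hg=O+.128*y
im=c["image"].copy()
def P(q,z,col): 
    u=proj(c,[*q,z])[0]; cv2.circle(big,tuple(int(round(k)) for k in ((u-[200,160])*4)),2,col,-1)
big=cv2.resize(im[160:305,200:400],(0,0),fx=4,fy=4,interpolation=2)
P(hg,.17,(0,0,255))
for sx in(-.02,.02):
  for sy in(-.02,.02):
    for yy in(-.15,.15): P(O+(.035+sx)*x+(yy+sy)*y,.19,(0,0,255))
a=np.arctan2(.1245,.2429)
for th in(.44,.48,.52):
    d=-y*np.cos(th)-x*np.sin(th); n=-x*np.cos(th)+y*np.sin(th)
    for r in(.045,.235,.288): P(hg+r*d+.016*n,.1625 if r!=.235 else .223,(0,255,0) if th==.48 else (255,0,0))
    for r in(0,.25): P(hg+r*d,.17,(255,0,255))
cv2.imwrite("pics/c.png",big)
E
```

```text
barstart [0.5684 0.0667 0.1625]
barmid [ 0.5256 -0.0083  0.1625]
bartip [ 0.4493 -0.1539  0.1625]
gatetop far left [0.6007 0.087  0.17  ]
gate end far [ 0.4872 -0.1267  0.17  ]
gate end near [ 0.4727 -0.1166  0.17  ]
gate near left [0.5846 0.0874 0.17  ]
```

View pics/c.png

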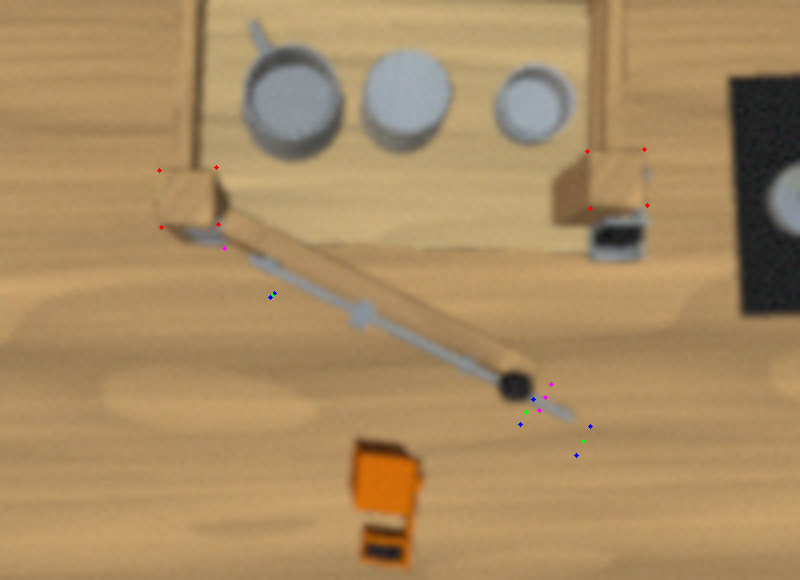

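```bash
cat > fit.py <<'E'
from h import *
from scipy.optimize import least_squares
def fr(p):
    x=np.array([np.cos(p[2]),np.sin(p[2])]); y=np.array([-x[1],x[0]]); return p[:2],x,y
def bar(p,r,off=.016,th=None):
    O,x,y=fr(p); th=p[3] if th is None else th
    d=-y*np.cos(th)-x*np.sin(th); n=-x*np.cos(th)+y*np.sin(th); return O+.128*y+r*d+off*n
if __name__=="__main__":
    def res(p):
        O,x,y=fr(p)
        r=[(O+.035*x-.15*y-[.6144,-.1879])/.0015,(bar(p,.235)-[.4737,-.108])/.0015,(bar(p,.288)-[.4493,-.1539])/.003,
           (bar(p,.25,0)-[.480,-.1217])/.003,[(p[2]+.027)/.012],[((bar(p,.12)-[.5256,-.0083])@np.array([.88,-.47]))/.003],[((np.array([.6095,.1111])-O)@y-.15)/.002]]
        return np.concatenate([np.ravel(q) for q in r])
    f=least_squares(res,[.577,-.039,-.03,.47]); p=f.x; print(p.round(4),f.fun.round(1), np.sqrt(np.diag(np.linalg.inv(f.jac.T@f.jac))).round(4))
    np.save("p.npy",p); O,x,y=fr(p); print("hinge",O+.128*y)
    c=cam("top");s=cam("side")
    def draw(c,x0,y0,x1,y1,fn):
        big=cv2.resize(c["image"][y0:y1,x0:x1],(0,0),fx=4,fy=4,interpolation=2)
        def P(q,z,col=(0,0,255)):
            u=proj(c,[*q,z])[0]; cv2.circle(big,tuple(int(round(k)) for k in ((u+.5-[x0,y0])*4)),2,col,-1)
        for sx in(-.02,.02):
          for sy in(-.02,.02): P(O+(.035+sx)*x+(-.15+sy)*y,.19)
        for r in(.045,.12,.2,.288): P(bar(p,r),.1625,(0,255,0))
        P(bar(p,.235),.223,(255,255,0)); P(bar(p,.235),.187,(255,255,0))
        for r in(0,.25):
            for o in(-.009,.009):P(bar(p,r,o),.17,(255,0,255))
        P(O,.012)
        cv2.imwrite(fn,big)
    draw(c,225,180,385,290,"pics/d.png"); draw(s,190,160,330,280,"pics/e.png")
    a,b=cv2.imread("pics/d.png"),cv2.imread("pics/e.png"); b=cv2.resize(b,(0,0),fx=1.1,fy=1.1)
    w=max(a.shape[1],b.shape[1]); o=np.zeros((a.shape[0]+b.shape[0],w,3),np.uint8);o[:a.shape[0],:a.shape[1]]=a;o[a.shape[0]:,:b.shape[1]]=b
    cv2.imwrite("pics/f.png",cv2.resize(o,None,fx=.62,fy=.62,interpolation=3))
E
python3 fit.py
```

```text
[ 0.5889 -0.0353 -0.054   0.4282] [ 0.9  0.6 -0.7 -0.2 -0.4 -0.5 -0.  -2.4 -2.2 -0.2 -1.3] [0.0015 0.001  0.0079 0.0076]
hinge [0.59582426 0.09248825]
```

View pics/f.png

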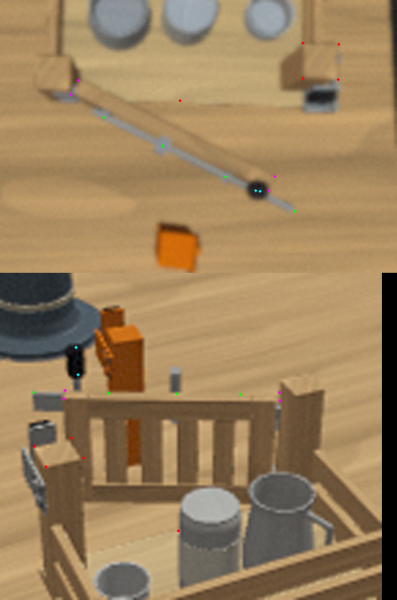

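The overlay fits in both views: hinge at (0.596, 0.092), yaw −0.054 and gate angle 0.43. Next I'll work out the approach.

```bash
cat > mv.py <<'E'
from fit import *
import json,os
def cmd():
    d=json.load(open("cmd.json")); return np.array(d["p"]),Ro.from_rotvec(d["r"])
def applied(row):
    p,R=cmd(); row=np.array(row,float); q=p+R.apply(row[:3]/1000); S=R*Ro.from_rotvec(row[3:6])
    json.dump({"p":q.tolist(),"r":S.as_rotvec().tolist()},open("cmd.json","w"))
def rel(q,S):
    p,R=cmd(); return np.r_[R.inv().apply(np.array(q)-p)*1000,(R.inv()*S).as_rotvec()]
def show(q,S): r=rel(q,S); print([round(v,1) for v in r[:3]]+[round(v,3) for v in r[3:]])
def pose(p,th,phi=0,dz=.002,sg=1,press=0.):
    """TCP pose for gripping handle with gate angle th, bar angle phi; dz grasp height over handle centre"""
    # bolt at r=.045, handle (190,55) from bolt
    a,b=.19,.055+dz-.008   # TCP is 8 mm ahead (below) of the grasp point
    r=.045+a*np.cos(phi)-b*np.sin(phi); z=.15+a*np.sin(phi)+b*np.cos(phi)
    O,x,y=fr(p); d=-y*np.cos(th)-x*np.sin(th); n=-x*np.cos(th)+y*np.sin(th)
    q=np.r_[bar(p,r),z]; q[:2]-=press*n
    up=np.r_[-d*np.sin(phi),np.cos(phi)]; Y=sg*np.r_[n,0]; Z=-up; X=np.cross(Y,Z)
    return q,Ro.from_matrix(np.c_[X,Y,Z])
E
python3 - <<'E'
from mv import *
json.dump({"p":[.25,.627,.2],"r":manip.state()["tool_rot"].tolist() if hasattr(manip.state()["tool_rot"],'tolist') else list(manip.state()["tool_rot"])},open("cmd.json","w"))
p=np.load("p.npy"); _,R=cmd(); print(R.as_matrix().round(3))
for sg in(1,-1):
    q,S=pose(p,p[3],sg=sg); print(sg,q.round(4)); show(q,S)
    show([.48,.2,.33],S); show([q[0],q[1],.33],S); show(q+[0,0,.05],S)
show([.25,.627,.33],R)
E
```

```text
[[-0.929  0.371  0.   ]
 [ 0.371  0.929  0.   ]
 [ 0.     0.    -1.   ]]
1 [ 0.4727 -0.1083  0.199 ]
[np.float64(-479.4), np.float64(-600.3), np.float64(0.9), np.float64(0.0), np.float64(0.0), np.float64(-1.468)]
[np.float64(-371.9), np.float64(-311.3), np.float64(-130.0), np.float64(0.0), np.float64(0.0), np.float64(-1.468)]
[np.float64(-479.4), np.float64(-600.3), np.float64(-130.1), np.float64(0.0), np.float64(0.0), np.float64(-1.468)]
[np.float64(-479.4), np.float64(-600.3), np.float64(-49.1), np.float64(0.0), np.float64(0.0), np.float64(-1.468)]
-1 [ 0.4727 -0.1083  0.199 ]
[np.float64(-479.4), np.float64(-600.3), np.float64(0.9), np.float64(0.0), np.float64(-0.0), np.float64(1.673)]
[np.float64(-371.9), np.float64(-311.3), np.float64(-130.0), np.float64(0.0), np.float64(-0.0), np.float64(1.673)]
[np.float64(-479.4), np.float64(-600.3), np.float64(-130.1), np.float64(0.0), np.float64(-0.0), np.float64(1.673)]
[np.float64(-479.4), np.float64(-600.3), np.float64(-49.1), np.float64(0.0), np.float64(-0.0), np.float64(1.673)]
[np.float64(0.0), np.float64(0.0), np.float64(-130.0), np.float64(0.0), np.float64(0.0), np.float64(0.0)]
```

step_arm([
  [0,0,-40,0,0,0.0,80],
  [-10,-10,-80,0,0,0.1,80],
  [-40,-34,-115,0,0,0.2,80],
  [-70,-60,-130,0,0,0.3,80],
  [-100,-85,-130,0,0,0.4,80],
  [-131,-110,-130,0,0,0.52,80],
  [-162,-136,-130,0,0,0.64,80],
  [-192,-161,-130,0,0,0.76,80],
  [-223,-187,-130,0,0,0.88,80],
  [-254,-213,-130,0,0,1.0,80],
  [-284,-238,-130,0,0,1.1,80],
  [-315,-264,-130,0,0,1.2,80],
])

```text
time: 2.0
tool_pos: [0.4453, 0.2632, 0.3303]
tool_rot: [-2.236, -2.206, -0.002]
wrist_force: [0.5, -0.6, 0.3]
finger_gap: 0.917
```

```bash
python3 - <<'E'
from mv import *
applied([-315,-264,-130,0,0,1.2]); p0,R0=cmd(); s=manip.state(); print(p0,np.round(s["tool_pos"],4),s["time"],np.round(s["joint_pos"],2), np.degrees((R0.inv()*Ro.from_rotvec(s["tool_rot"])).magnitude()))
p=np.load("p.npy"); q,S=pose(p,p[3],sg=-1); show([.48,.15,.33],S);show([.47,0,.33],S);show([q[0],q[1],.30],S); show(q+[0,0,.06],S)
E
```

```text
[0.44466893 0.26501132 0.32995846] [0.4453 0.2632 0.3303] 2.0 [-0.9   0.11  0.31  1.73 -0.04  1.31 -0.59] 0.26706775621160056
[np.float64(-114.7), np.float64(36.4), np.float64(-0.1), np.float64(-0.0), np.float64(-0.0), np.float64(0.473)]
[np.float64(-264.8), np.float64(27.7), np.float64(-0.1), np.float64(-0.0), np.float64(-0.0), np.float64(0.473)]
[np.float64(-373.1), np.float64(31.4), np.float64(29.9), np.float64(-0.0), np.float64(-0.0), np.float64(0.473)]
[np.float64(-373.1), np.float64(31.4), np.float64(70.9), np.float64(-0.0), np.float64(-0.0), np.float64(0.473)]
```

step_arm([
  [-35,8,0,0,0,0.08,80],
  [-72,20,0,0,0,0.16,80],
  [-110,28,0,0,0,0.24,80],
  [-148,30,0,0,0,0.32,80],
  [-186,30,0,0,0,0.4,80],
  [-224,30,0,0,0,0.473,80],
  [-262,30,0,0,0,0.473,80],
  [-300,31,0,0,0,0.473,80],
  [-335,31,15,0,0,0.473,80],
  [-360,31,40,0,0,0.473,80],
  [-373,31,60,0,0,0.473,80],
  [-373,31,60,0,0,0.473,80],
])

```text
time: 3.0
tool_pos: [0.4693, -0.1115, 0.2669]
tool_rot: [-2.691, -1.617, 0.009]
wrist_force: [-0.6, 1.0, -0.4]
finger_gap: 0.921
```

```bash
python3 - <<'E'
from mv import *
applied([-373,31,60,0,0,.473]); p0,R0=cmd(); s=manip.state(); print(p0,np.round(s["tool_pos"],4),s["time"],np.round(s["joint_pos"],2))
p=np.load("p.npy"); q,S=pose(p,p[3],sg=-1); show(q,S)
c=cam("wrist"); im=c["image"].copy()
cs=-c["R"].T@c["t"]; print("cam",cs, "axis",c["R"][2])
for th in("handle","jamb","bar"): print(th,[(round(d["conf"],2),np.round(d["rect"],1).tolist()) for d in manip.look_for(th,"wrist")][:3])
O,x,y=fr(p)
def P(q,z,col=(0,0,255)):
    u=proj(c,[*q,z])[0]
    if abs(u).max()<2000: cv2.circle(im,tuple(int(round(k)) for k in u),3,col,-1)
for z in(.187,.223): P(bar(p,.235),z)
for r in(.045,.12,.2,.288): P(bar(p,r),.1625,(0,255,0))
for sx in(-.02,.02):
  for sy in(-.02,.02): P(O+(.035+sx)*x+(-.15+sy)*y,.19)
for r in(0,.25):
  for o in(-.009,.009):P(bar(p,r,o),.17,(255,0,255))
cv2.imwrite("pics/w1.png",im)
E
```

```text
[ 0.4723047  -0.10824534  0.26991073] [ 0.4693 -0.1115  0.2669] 3.0 [-0.48  0.09  0.69  1.91 -0.06  1.17 -0.26]
[np.float64(0.1), np.float64(0.4), np.float64(70.9), np.float64(-0.0), np.float64(-0.0), np.float64(0.0)]
cam [ 0.50272263 -0.05054665  0.45123835] axis [-0.12342671 -0.21944892 -0.96778511]
handle [(0.79, [279.0, 126.3, 33.3, 252.6]), (0.62, [289.1, 127.5, 52.0, 255.0])]
jamb [(0.61, [148.2, 147.3, 142.7, 82.0]), (0.6, [453.1, 202.4, 132.2, 100.1])]
bar [(0.84, [278.6, 129.5, 33.1, 257.7])]
```

View pics/w1.png

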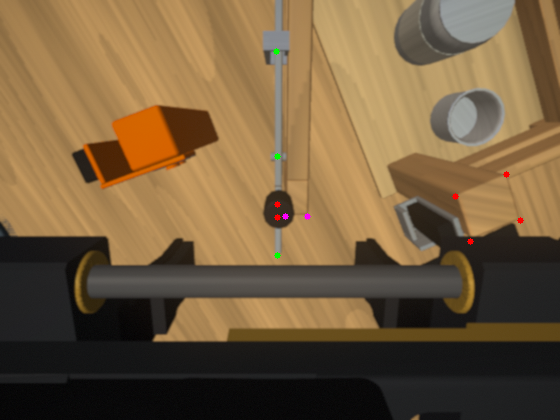

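The wrist view shows the handle at (278,210), right where predicted, with the bar on the jaws' centre line. The catch shows at about (430,222). Going down to grip.

step_arm([
  [0,0,15,0,0,0,80],
  [0,0,30,0,0,0,80],
  [0,0,45,0,0,0,80],
  [0,0,57,0,0,0,80],
  [0,0,66,0,0,0,80],
  [0,0,71,0,0,0,80],
  [0,0,71,0,0,0,80],
])

```text
time: 3.78
tool_pos: [0.4726, -0.1074, 0.1987]
tool_rot: [-2.686, -1.629, 0.001]
wrist_force: [-0.6, -0.1, -0.2]
finger_gap: 0.923
```

step_arm([
  [0,0,0,0,0,0,45],
  [0,0,0,0,0,0,30],
  [0,0,0,0,0,0,26],
  [0,0,0,0,0,0,18],
  [0,0,0,0,0,0,10],
  [0,0,0,0,0,0,10],
  [0,0,0,0,0,0,10],
  [0,0,0,0,0,0,10],
], grip_force=25)

```text
time: 4.45
tool_pos: [0.4726, -0.1083, 0.199]
tool_rot: [-2.687, -1.627, -0.0]
wrist_force: [0.0, 0.0, -0.9]
finger_gap: 0.403
```

```bash
python3 - <<'E'
from mv import *
applied([0,0,71,0,0,0]); p0,R0=cmd(); s=manip.state(); print(p0,np.round(s["tool_pos"],4),s["time"],s["finger_gap"]*87,np.round(s["wrist_force"],2),np.round(s["torque"],2))
E
```

```text
[ 0.47230671 -0.10823612  0.19891073] [ 0.4726 -0.1083  0.199 ] 4.45 35.042345492290174 [ 0.02  0.02 -0.87] [-0.07  0.08 -0.  ]
```

step_arm([
  [0,0,0,0,0,0,10],
  [0,0,0,0,0,0,10],
  [0,0,0,0,0,0,10],
  [0,0,0,0,0,0,10],
  [0,0,0,0,0,0,10],
], grip_force=25)

```text
time: 4.87
tool_pos: [0.4726, -0.1083, 0.1989]
tool_rot: [2.687, 1.627, 0.0]
wrist_force: [0.2, -0.1, 0.4]
finger_gap: 0.216
```

```bash
python3 - <<'E'
from mv import *
p0,R0=cmd(); s=manip.state(); print(p0,np.round(s["tool_pos"],4),s["time"],s["finger_gap"]*87,np.round(s["wrist_force"],2),np.round(s["torque"],2))
p=np.load("p.npy")
for ph in(.03,.06,.09,.12,.14): q,S=pose(p,p[3],ph,sg=-1); print(ph);show(q,S)
E
```

```text
[ 0.47230671 -0.10823612  0.19891073] [ 0.4726 -0.1083  0.1989] 4.8667 18.751173091800236 [ 0.24 -0.11  0.44] [-0.06 -0.01  0.02]
0.03
[np.float64(1.7), np.float64(0.4), np.float64(-5.8), np.float64(-0.0), np.float64(-0.03), np.float64(0.0)]
0.06
[np.float64(3.4), np.float64(0.4), np.float64(-11.4), np.float64(-0.0), np.float64(-0.06), np.float64(0.0)]
0.09
[np.float64(5.3), np.float64(0.4), np.float64(-17.0), np.float64(-0.0), np.float64(-0.09), np.float64(0.0)]
0.12
[np.float64(7.4), np.float64(0.4), np.float64(-22.5), np.float64(-0.0), np.float64(-0.12), np.float64(0.0)]
0.14
[np.float64(8.8), np.float64(0.4), np.float64(-26.1), np.float64(-0.0), np.float64(-0.14), np.float64(0.0)]
```

step_arm([
  [0,0,0,0,0,0,10],
  [0,0,0,0,0,0,10],
  [0,0,0,0,0,0,10],
], grip_force=25)

```text
time: 5.12
tool_pos: [0.4726, -0.1083, 0.1989]
tool_rot: [2.687, 1.627, 0.0]
wrist_force: [0.8, 0.1, 0.1]
finger_gap: 0.216
```

```bash
python3 - <<'E'
from mv import *
s=manip.state(); print(s["finger_gap"]*87)
a=cam("wrist");b=cam("side"); u=proj(b,[.4727,-.1083,.205])[0].astype(int); print(u)
k=cv2.resize(b["image"][u[1]-40:u[1]+50,u[0]-60:u[0]+60],(560,420),interpolation=2)
o=np.vstack([a["image"][100:],k]); cv2.imwrite("pics/w2.png",cv2.resize(o,None,fx=.8,fy=.8))
E
```

```text
18.791735243059115
[217 191]
```

View pics/w2.png

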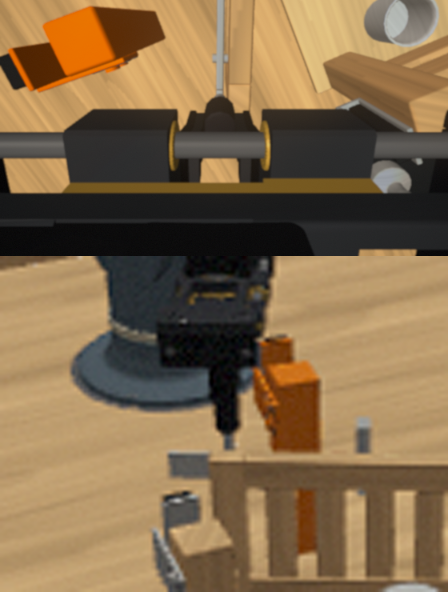

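```bash
python3 - <<'E'
from mv import *
c=cam("wrist"); p=np.load("p.npy"); O,x,y=fr(p)
for r in (.22,.235,.25):
    print(r,proj(c,[*bar(p,r),.223])[0].round(0),proj(c,[*bar(p,r),.187])[0].round(0))
print([(round(d["conf"],2),np.round(d["rect"]).tolist()) for d in manip.look_for("handle","wrist")])
im=c["image"]; 
k=cv2.resize(im[180:350,190:370],(0,0),fx=4,fy=3.5,interpolation=2)
k=cv2.convertScaleAbs(k,alpha=2.2,beta=20)
cv2.imwrite("pics/w3.png",k)
E
```

```text
0.22 [275. 234.] [275. 214.]
0.235 [275. 262.] [275. 238.]
0.25 [275. 290.] [275. 262.]
[(0.6, [274.0, 133.0, 36.0, 265.0])]
```

View pics/w3.png

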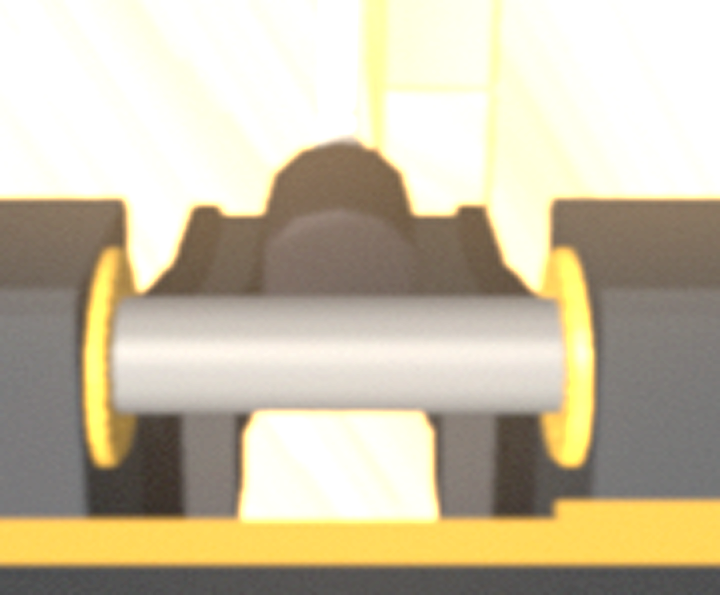

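The handle is centred between the pads and firmly gripped. Lifting the bar to 0.12 rad.

step_arm([
  [0.8,0,-2.9,0,-0.015,0,10],
  [1.7,0,-5.8,0,-0.03,0,10],
  [2.5,0,-8.6,0,-0.045,0,10],
  [3.4,0,-11.4,0,-0.06,0,10],
  [4.3,0,-14.2,0,-0.075,0,10],
  [5.3,0,-17.0,0,-0.09,0,10],
  [6.3,0,-19.8,0,-0.105,0,10],
  [7.4,0,-22.5,0,-0.12,0,10],
  [7.4,0,-22.5,0,-0.12,0,10],
  [7.4,0,-22.5,0,-0.12,0,10],
])

```text
time: 6.15
tool_pos: [0.4761, -0.1019, 0.2215]
tool_rot: [2.63, 1.593, -0.158]
wrist_force: [-0.4, -0.7, -2.0]
finger_gap: 0.217
```

```bash
python3 - <<'E'
from mv import *
applied([7.4,0,-22.5,0,-.12,0]); p0,R0=cmd(); s=manip.state(); print(p0,np.round(s["tool_pos"],4),s["time"],s["finger_gap"]*87,np.round(s["wrist_force"],2),np.round(s["torque"],2))
p=np.load("p.npy")
for th in(.38,.33,.28,.23,.18,.14,.1): q,S=pose(p,th,.12,sg=-1); print(th);show(q,S)
# catch in pictures
O,x,y=fr(p)
for n,z in(("lip",.156),("pad",.203)):
  for w in("top","side"): print(n,w,[(round(d["conf"],2),np.round(d["rect"],1).tolist()) for d in (cam(w),manip.look_for("jamb",w))[1]][:2])
E
```

```text
[ 0.47573649 -0.1016822   0.22141168] [ 0.4761 -0.1019  0.2215] 6.15 18.840230469903933 [-0.39 -0.75 -1.97] [-0.17  0.14  0.02]
0.38
[np.float64(-0.0), np.float64(0.4), np.float64(0.0), np.float64(-0.006), np.float64(-0.0), np.float64(-0.048)]
0.33
[np.float64(-0.0), np.float64(0.4), np.float64(0.0), np.float64(-0.012), np.float64(-0.0), np.float64(-0.097)]
0.28
[np.float64(-0.0), np.float64(0.4), np.float64(0.0), np.float64(-0.018), np.float64(-0.0), np.float64(-0.147)]
0.23
[np.float64(-0.0), np.float64(0.4), np.float64(0.0), np.float64(-0.024), np.float64(-0.0), np.float64(-0.197)]
0.18
[np.float64(-0.0), np.float64(0.4), np.float64(0.0), np.float64(-0.03), np.float64(-0.0), np.float64(-0.246)]
0.14
[np.float64(-0.0), np.float64(0.4), np.float64(0.0), np.float64(-0.034), np.float64(-0.0), np.float64(-0.286)]
0.1
[np.float64(-0.0), np.float64(0.4), np.float64(0.0), np.float64(-0.039), np.float64(-0.0), np.float64(-0.326)]
lip top [(0.72, [350.8, 210.9, 29.5, 24.4]), (0.58, [294.8, 284.6, 15.9, 34.2])]
lip side [(0.68, [210.3, 243.1, 20.5, 54.6]), (0.6, [233.3, 202.0, 19.5, 60.2])]
pad top [(0.77, [351.8, 212.9, 24.1, 28.9]), (0.73, [296.1, 284.6, 16.2, 29.7])]
pad side [(0.93, [232.8, 201.8, 22.5, 58.6]), (0.71, [210.9, 241.6, 20.2, 57.6])]
```

```bash
sed -i 's/bar(p,r),z\]/bar(p,r,th=th),z]/' mv.py; python3 - <<'E'
from mv import *
p=np.load("p.npy")
for th in(.38,.33,.28,.23,.18,.14,.11,.09): q,S=pose(p,th,.12,sg=-1); print(th);show(q,S)
E
```

```text
0.38
[np.float64(-0.6), np.float64(11.4), np.float64(0.1), np.float64(-0.006), np.float64(-0.0), np.float64(-0.048)]
0.33
[np.float64(-0.5), np.float64(22.8), np.float64(0.1), np.float64(-0.012), np.float64(-0.0), np.float64(-0.097)]
0.28
[np.float64(0.1), np.float64(34.2), np.float64(0.0), np.float64(-0.018), np.float64(-0.0), np.float64(-0.147)]
0.23
[np.float64(1.2), np.float64(45.5), np.float64(-0.1), np.float64(-0.024), np.float64(-0.0), np.float64(-0.197)]
0.18
[np.float64(3.0), np.float64(56.8), np.float64(-0.3), np.float64(-0.03), np.float64(-0.0), np.float64(-0.246)]
0.14
[np.float64(4.8), np.float64(65.8), np.float64(-0.6), np.float64(-0.034), np.float64(-0.0), np.float64(-0.286)]
0.11
[np.float64(6.3), np.float64(72.4), np.float64(-0.7), np.float64(-0.038), np.float64(-0.0), np.float64(-0.316)]
0.09
[np.float64(7.5), np.float64(76.8), np.float64(-0.9), np.float64(-0.04), np.float64(-0.0), np.float64(-0.336)]
```

step_arm([
  [-0.2,4,0,-0.002,0,-0.016,10],
  [-0.6,11.4,0.1,-0.006,0,-0.048,10],
  [-0.5,18,0.1,-0.01,0,-0.077,10],
  [-0.3,25,0.1,-0.014,0,-0.107,10],
  [0.1,32,0,-0.017,0,-0.138,10],
  [0.6,39,0,-0.02,0,-0.168,10],
  [1.2,45.5,-0.1,-0.024,0,-0.197,10],
  [2.1,52,-0.2,-0.027,0,-0.225,10],
  [3.0,57,-0.3,-0.03,0,-0.247,10],
  [4.1,62,-0.5,-0.032,0,-0.27,10],
  [4.8,65.8,-0.6,-0.034,0,-0.286,10],
  [4.8,65.8,-0.6,-0.034,0,-0.286,10],
])

```text
time: 7.55
tool_pos: [0.5372, -0.129, 0.2215]
tool_rot: [2.364, 1.945, -0.143]
wrist_force: [-0.2, -2.5, -0.6]
finger_gap: 0.214
```

```bash
cat >> mv.py <<'E'
def rep(p,th):
    p0,R0=cmd(); s=manip.state(); O,x,y=fr(p); n=-x*np.cos(th)+y*np.sin(th); d=-y*np.cos(th)-x*np.sin(th); F=np.array(s["wrist_force"])
    e=np.array(s["tool_pos"])-p0
    print("t",round(s["time"],2),"gap",round(s["finger_gap"]*87,1),"F n,d,z",(F[:2]@n).round(2),(F[:2]@d).round(2),F[2].round(2),"tau",np.round(s["torque"],2),"err n,d,z mm",np.round([e[:2]@n*1e3,e[:2]@d*1e3,e[2]*1e3],2), "tool",np.round(s["tool_pos"],4))
E
python3 - <<'E'
from mv import *
applied([4.8,65.8,-.6,-.034,0,-.286]); p=np.load("p.npy"); rep(p,.14)
for th in(.12,.1,.08,.06,.04,.02,0): q,S=pose(p,th,.12,sg=-1); print(th);show(q,S)
c=cam("top"); O,x,y=fr(p)
x0,y0=310,185
big=cv2.resize(c["image"][y0:y0+65,x0:x0+80],(0,0),fx=8,fy=8,interpolation=2)
def P(q,z,col=(0,0,255)):
    u=proj(c,[*q,z])[0]; cv2.circle(big,tuple(int(round(k)) for k in ((u+.5-[x0,y0])*8)),2,col,-1)
for sx in(-.02,.02):
  for sy in(-.02,.02): P(O+(.035+sx)*x+(-.15+sy)*y,.19)
for sy in(-.015,.015):
    P(O-.0215*x+(-.15+sy)*y,.156,(0,255,0)); P(O-.015*x+(-.15+sy)*y,.203,(255,0,255))
P(bar(p,.288,th=.14)+0,.15+.243*.12+.012,(255,255,0))
cv2.imwrite("pics/t2.png",big)
E
```

```text
t 7.55 gap 18.6 F n,d,z -0.3 2.45 -0.59 tau [-0.54  0.12 -0.04] err n,d,z mm [-1.09  0.86  0.09] tool [ 0.5372 -0.129   0.2215]
0.12
[np.float64(-0.3), np.float64(4.5), np.float64(0.1), np.float64(-0.003), np.float64(-0.0), np.float64(-0.02)]
0.1
[np.float64(-0.5), np.float64(9.1), np.float64(0.1), np.float64(-0.005), np.float64(-0.0), np.float64(-0.04)]
0.08
[np.float64(-0.6), np.float64(13.6), np.float64(0.1), np.float64(-0.008), np.float64(-0.0), np.float64(-0.06)]
0.06
[np.float64(-0.6), np.float64(18.2), np.float64(0.1), np.float64(-0.01), np.float64(-0.0), np.float64(-0.079)]
0.04
[np.float64(-0.5), np.float64(22.8), np.float64(0.1), np.float64(-0.012), np.float64(-0.0), np.float64(-0.099)]
0.02
[np.float64(-0.3), np.float64(27.3), np.float64(0.1), np.float64(-0.015), np.float64(-0.0), np.float64(-0.119)]
0
[np.float64(-0.0), np.float64(31.9), np.float64(0.0), np.float64(-0.017), np.float64(-0.0), np.float64(-0.139)]
```

View pics/t2.png

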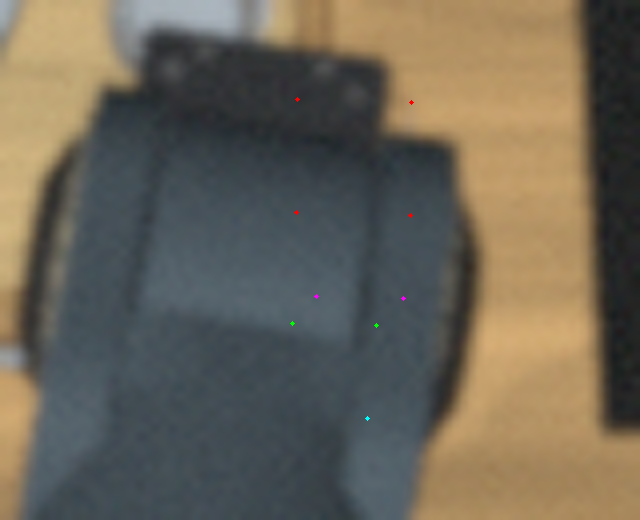

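step_arm([
  [-0.1,2.3,0,-0.001,0,-0.01,10],
  [-0.3,4.5,0,-0.002,0,-0.02,10],
  [-0.4,6.8,0,-0.004,0,-0.03,10],
  [-0.5,9,0,-0.005,0,-0.04,10],
  [-0.6,11.3,0,-0.006,0,-0.05,10],
  [-0.6,13.6,0,-0.008,0,-0.06,10],
  [-0.6,15.5,0.1,-0.009,0,-0.068,10],
  [-0.6,17,0.1,-0.009,0,-0.075,10],
  [-0.6,18.2,0.1,-0.01,0,-0.079,10],
  [-0.6,18.2,0.1,-0.01,0,-0.079,10],
])

```text
time: 8.43
tool_pos: [0.5547, -0.1329, 0.2217]
tool_rot: [2.282, 2.035, -0.137]
wrist_force: [-0.8, -4.2, 0.6]
finger_gap: 0.214
```

```bash
python3 - <<'E'
from mv import *
applied([-.6,18.2,.1,-.01,0,-.079]); p=np.load("p.npy"); rep(p,.06)
for th in(.05,.04,.03,.02,.01,0,-.01,-.02): q,S=pose(p,th,.12,sg=-1); print(th);show(q,S)
E
```

```text
t 8.43 gap 18.6 F n,d,z 0.29 4.26 0.61 tau [-1.15  0.32  0.01] err n,d,z mm [-0.79  0.78  0.26] tool [ 0.5547 -0.1329  0.2217]
0.05
[np.float64(-0.1), np.float64(2.3), np.float64(0.0), np.float64(-0.001), np.float64(-0.0), np.float64(-0.01)]
0.04
[np.float64(-0.2), np.float64(4.6), np.float64(0.0), np.float64(-0.002), np.float64(-0.0), np.float64(-0.02)]
0.03
[np.float64(-0.3), np.float64(6.8), np.float64(0.0), np.float64(-0.004), np.float64(-0.0), np.float64(-0.03)]
0.02
[np.float64(-0.4), np.float64(9.1), np.float64(0.1), np.float64(-0.005), np.float64(-0.0), np.float64(-0.04)]
0.01
[np.float64(-0.5), np.float64(11.4), np.float64(0.1), np.float64(-0.006), np.float64(-0.0), np.float64(-0.05)]
0
[np.float64(-0.5), np.float64(13.7), np.float64(0.1), np.float64(-0.007), np.float64(-0.0), np.float64(-0.06)]
-0.01
[np.float64(-0.5), np.float64(16.0), np.float64(0.1), np.float64(-0.008), np.float64(-0.0), np.float64(-0.07)]
-0.02
[np.float64(-0.5), np.float64(18.3), np.float64(0.1), np.float64(-0.01), np.float64(-0.0), np.float64(-0.08)]
```

step_arm([
  [-0.6,1.1,0,-0.001,0,-0.005,10],
  [-1.2,2.3,0,-0.001,0,-0.01,10],
  [-1.6,3.4,0,-0.002,0,-0.015,10],
  [-1.7,4.6,0,-0.002,0,-0.02,10],
  [-1.7,4.6,0,-0.002,0,-0.02,10],
])

```text
time: 8.85
tool_pos: [0.559, -0.1338, 0.2215]
tool_rot: [2.261, 2.059, -0.135]
wrist_force: [-0.7, -2.6, -1.2]
finger_gap: 0.213
```

```bash
python3 - <<'E'
from mv import *
applied([-1.7,4.6,0,-.002,0,-.02]); p=np.load("p.npy"); rep(p,.04)
E
```

```text
t 8.85 gap 18.6 F n,d,z 0.45 2.61 -1.24 tau [-0.62  0.14  0.04] err n,d,z mm [-0.61 -0.43 -0.11] tool [ 0.559  -0.1338  0.2215]
```

step_arm([
  [-0.3,1.1,0,-0.001,0,-0.005,10],
  [-0.6,2.3,0,-0.001,0,-0.01,10],
  [-0.9,3.4,0,-0.002,0,-0.015,10],
  [-1.0,4.6,0,-0.002,0,-0.02,10],
  [-1.0,4.6,0,-0.002,0,-0.02,10],
])

```text
time: 9.27
tool_pos: [0.5635, -0.1347, 0.2214]
tool_rot: [2.24, 2.082, -0.134]
wrist_force: [0.9, 0.2, -1.9]
finger_gap: 0.214
```

```bash
python3 - <<'E'
from mv import *
applied([-1.0,4.6,0,-.002,0,-.02]); p=np.load("p.npy"); rep(p,.02)
E
```

```text
t 9.27 gap 18.6 F n,d,z -0.9 -0.3 -1.92 tau [0.08 0.02 0.03] err n,d,z mm [-0.52 -0.95 -0.28] tool [ 0.5635 -0.1347  0.2214]
```

step_arm([
  [0,1.0,0,0,0,-0.004,10],
  [-0.1,2.0,0,-0.001,0,-0.009,10],
  [-0.1,3.0,0,-0.001,0,-0.013,10],
  [-0.1,3.0,0,-0.001,0,-0.013,10],
])

```text
time: 9.6
tool_pos: [0.5664, -0.1352, 0.2215]
tool_rot: [2.227, 2.097, -0.134]
wrist_force: [0.3, 1.9, -2.3]
finger_gap: 0.214
```

```bash
python3 - <<'E'
from mv import *
applied([-.1,3.0,0,-.001,0,-.013]); p=np.load("p.npy"); rep(p,.007)
E
```

```text
t 9.6 gap 18.7 F n,d,z -0.2 -1.94 -2.35 tau [ 0.49  0.01 -0.01] err n,d,z mm [-0.43 -0.76 -0.24] tool [ 0.5664 -0.1352  0.2215]
```

step_arm([
  [0.2,1.0,0,0,0,-0.004,10],
  [0.4,2.0,0,-0.001,0,-0.009,10],
  [0.4,3.0,0,-0.001,0,-0.013,10],
  [0.4,3.0,0,-0.001,0,-0.013,10],
])

```text
time: 9.93
tool_pos: [0.5694, -0.1356, 0.2216]
tool_rot: [2.213, 2.11, -0.134]
wrist_force: [-0.8, 1.6, -3.9]
finger_gap: 0.209
```

```bash
python3 - <<'E'
from mv import *
applied([.4,3.0,0,-.001,0,-.013]); p=np.load("p.npy"); rep(p,-.006)
E
```

```text
t 9.93 gap 18.2 F n,d,z 0.86 -1.59 -3.92 tau [0.48 0.05 0.07] err n,d,z mm [-0.49 -0.21 -0.06] tool [ 0.5694 -0.1356  0.2216]
```

step_arm([
  [0,0.7,0,0,0,-0.003,10],
  [0,1.5,0,0,0,-0.006,10],
  [0,1.5,0,0,0,-0.006,10],
])

```text
time: 10.18
tool_pos: [0.5706, -0.1357, 0.2216]
tool_rot: [2.207, 2.117, -0.135]
wrist_force: [-1.5, 1.8, -2.6]
finger_gap: 0.216
```

```bash
python3 - <<'E'
from mv import *
applied([0,1.5,0,0,0,-.006]); p=np.load("p.npy"); rep(p,-.012)
E
```

```text
t 10.18 gap 18.8 F n,d,z 1.56 -1.73 -2.55 tau [0.48 0.21 0.02] err n,d,z mm [-0.18 -0.08 -0.07] tool [ 0.5706 -0.1357  0.2216]
```

step_arm([
  [0,0.5,0,0,0,-0.002,10],
  [0,1.0,0,0,0,-0.004,10],
  [0,1.0,0,0,0,-0.004,10],
])

```text
time: 10.43
tool_pos: [0.5709, -0.1358, 0.2215]
tool_rot: [2.204, 2.122, -0.137]
wrist_force: [-2.7, 2.1, -1.0]
finger_gap: 0.211
```

```bash
python3 - <<'E'
from mv import *
applied([0,1.0,0,0,0,-.004]); p=np.load("p.npy"); rep(p,-.016)
E
```

```text
t 10.43 gap 18.4 F n,d,z 2.74 -2.03 -0.98 tau [ 0.61  0.75 -0.07] err n,d,z mm [ 0.44 -0.05 -0.15] tool [ 0.5709 -0.1358  0.2215]
```

step_arm([
  [0,0.5,0,0,0,-0.001,10],
  [0,1.0,0,0,0,-0.002,10],
  [0,1.5,0,0,0,-0.003,10],
  [0,1.5,0,0,0,-0.003,10],
  [0,1.5,0,0,0,-0.003,10],
])

```text
time: 10.85
tool_pos: [0.5715, -0.1359, 0.2214]
tool_rot: [2.202, 2.126, -0.139]
wrist_force: [-5.4, 3.4, -0.4]
finger_gap: 0.214
```

```bash
python3 - <<'E'
from mv import *
applied([0,1.5,0,0,0,-.003]); p=np.load("p.npy"); rep(p,-.016)
E
```

```text
t 10.85 gap 18.6 F n,d,z 5.53 -3.23 -0.44 tau [ 0.7   1.37 -0.19] err n,d,z mm [ 1.36  0.02 -0.23] tool [ 0.5715 -0.1359  0.2214]
```

Slope is about 4.6 N/mm, so this is the pad. Pressing on towards about 13 N.

step_arm([
  [0.2,0.6,0,0,0,-0.001,10],
  [0.5,1.2,0,0,0,-0.002,10],
  [0.8,1.8,0,0,0,-0.003,10],
  [0.8,2.4,0,0,0,-0.003,10],
  [0.8,2.4,0,0,0,-0.003,10],
  [0.8,2.4,0,0,0,-0.003,10],
])

```text
time: 11.35
tool_pos: [0.5722, -0.136, 0.2213]
tool_rot: [2.202, 2.13, -0.143]
wrist_force: [-8.8, 2.2, 3.7]
finger_gap: 0.215
```

```bash
python3 - <<'E'
from mv import *
applied([.8,2.4,0,0,0,-.003]); p=np.load("p.npy"); rep(p,-.018)
E
```

```text
t 11.35 gap 18.7 F n,d,z 8.89 -1.9 3.73 tau [ 0.54  2.28 -0.25] err n,d,z mm [ 3.04  0.87 -0.23] tool [ 0.5722 -0.136   0.2213]
```

step_arm([
  [-0.2,0.6,0,0,0,-0.001,10],
  [-0.4,1.2,0,0,0,-0.002,10],
  [-0.6,1.8,0,0,0,-0.003,10],
  [-0.6,2.4,0,0,0,-0.003,10],
  [-0.6,2.8,0,0,0,-0.003,10],
  [-0.6,2.8,0,0,0,-0.003,10],
  [-0.6,2.8,0,0,0,-0.003,10],
])

```text
time: 11.93
tool_pos: [0.5794, -0.1365, 0.2223]
tool_rot: [2.192, 2.129, -0.134]
wrist_force: [-0.4, 0.5, 0.2]
finger_gap: 0.117
```

```bash
python3 - <<'E'
from mv import *
applied([-.6,2.8,0,0,0,-.003]); p=np.load("p.npy"); rep(p,-.02)
for ph in (.12,.1,.08,.06,.04,.02,0): q,S=pose(p,-.02,ph,sg=-1); show(q,S)
E
```

```text
t 11.93 gap 10.2 F n,d,z 0.46 -0.49 0.24 tau [ 0.05  0.01 -0.02] err n,d,z mm [-1.31  0.54  0.66] tool [ 0.5794 -0.1365  0.2223]
[np.float64(1.1), np.float64(-6.0), np.float64(0.1), np.float64(-0.004), np.float64(-0.0), np.float64(0.005)]
[np.float64(0.2), np.float64(-6.0), np.float64(3.9), np.float64(-0.004), np.float64(0.02), np.float64(0.005)]
[np.float64(-0.7), np.float64(-6.0), np.float64(7.8), np.float64(-0.004), np.float64(0.04), np.float64(0.005)]
[np.float64(-1.5), np.float64(-6.0), np.float64(11.6), np.float64(-0.004), np.float64(0.06), np.float64(0.005)]
[np.float64(-2.2), np.float64(-6.0), np.float64(15.5), np.float64(-0.004), np.float64(0.08), np.float64(0.005)]
[np.float64(-2.8), np.float64(-6.0), np.float64(19.3), np.float64(-0.004), np.float64(0.1), np.float64(0.005)]
[np.float64(-3.4), np.float64(-6.0), np.float64(23.2), np.float64(-0.004), np.float64(0.12), np.float64(0.005)]
```

The handle slipped out of the jaws: gap 10 mm, forces near zero. Looking before I move.

```bash
python3 - <<'E'
from mv import *
a=cam("wrist");b=cam("side"); u=np.array([222,205])
k=cv2.resize(b["image"][150:270,165:285],(600,600),interpolation=2)
w=cv2.resize(cv2.convertScaleAbs(a["image"][150:360,150:420],alpha=1.6,beta=20),(540,420))
k=cv2.resize(k,(420,420)); cv2.imwrite("pics/s3.png",cv2.resize(np.hstack([w,k]),(800,350)))
E
```

```text
(no output)
```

View pics/s3.png

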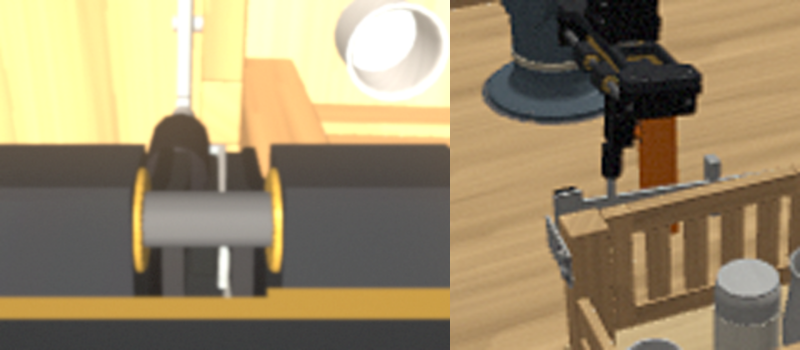

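step_arm([
  [0,0,-10,0,0,0,10],
  [0,0,-20,0,0,0,10],
  [0,0,-30,0,0,0,10],
  [0,0,-42,0,0,0,10],
  [0,0,-55,0,0,0,30],
  [0,0,-65,0,0,0,80],
  [0,0,-65,0,0,0,80],
  [0,0,-65,0,0,0,80],
  [0,0,-65,0,0,0,80],
  [0,0,-65,0,0,0,80],
  [0,0,-65,0,0,0,80],
  [0,0,-65,0,0,0,80],
])

```text
time: 13.03
tool_pos: [0.5785, -0.1282, 0.2856]
tool_rot: [2.194, 2.131, -0.137]
wrist_force: [-0.4, -0.2, 0.8]
finger_gap: 0.636
```

```bash
python3 - <<'E'
from mv import *
applied([0,0,-65,0,0,0]); p=np.load("p.npy"); rep(p,0)
s=manip.state(); tp=np.array(s["tool_pos"]); R=Ro.from_rotvec(s["tool_rot"]); g=s["finger_gap"]*.087/2
c=cam("wrist"); im=cv2.convertScaleAbs(c["image"],alpha=1.5,beta=15)
def P(X,col):
    u=proj(c,X)[0]
    if abs(u).max()<2000: cv2.circle(im,tuple(int(round(k)) for k in u),3,col,-1)
for sx in(-.0095,.0095):
    for yy in(-g,g):
        for z in(.011,-.008): P(tp+R.apply([sx,yy,z]),(0,0,255) if z>0 else (255,0,255))
for th,col in((0,(0,255,0)),(.03,(255,255,0))):
    for z in(.223,.187): P(np.r_[bar(p,.235,th=th),z],col)
    P(np.r_[bar(p,.288,th=th),.1625],col); P(np.r_[bar(p,.045,th=th),.1625],col)
O,x,y=fr(p)
for sx in(-.02,.02):
  for sy in(-.02,.02): P(np.r_[O+(.035+sx)*x+(-.15+sy)*y,.19],(255,0,0))
cv2.imwrite("pics/w4.png",im)
E
```

```text
t 13.03 gap 55.4 F n,d,z 0.42 0.26 0.77 tau [0.01 0.02 0.02] err n,d,z mm [ 0.06  0.08 -0.58] tool [ 0.5785 -0.1282  0.2856]
```

View pics/w4.png

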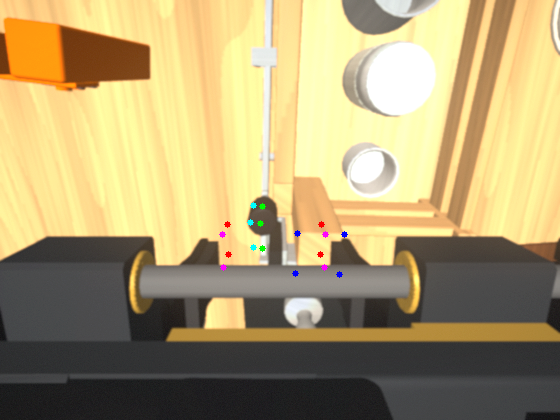

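```bash
python3 - <<'E'
from mv import *
p=np.load("p.npy")
out=[]
for n,(x0,x1,y0,y1) in (("wrist",(170,370,190,300)),("side",(170,290,140,230))):
    c=cam(n); s=manip.state(); tp=np.array(s["tool_pos"]); R=Ro.from_rotvec(s["tool_rot"]); g=s["finger_gap"]*.087/2
    print(n,g)
    im=cv2.resize(c["image"][y0:y1,x0:x1],(800,int(800*(y1-y0)/(x1-x0))),interpolation=2); k=800/(x1-x0)
    im=(255*(im/255.)**.5).astype(np.uint8)
    def P(X,col):
        u=(proj(c,X)[0]+.5-[x0,y0])*k
        if abs(u).max()<3000: cv2.circle(im,tuple(int(round(v)) for v in u),3,col,-1)
    for sx in(-.0095,.0095):
        for yy in(-g,g): P(tp+R.apply([sx,yy,.011]),(0,0,255)); P(tp+R.apply([sx,yy,-.03]),(255,0,255))
    for th,col in((0,(0,255,0)),(.03,(255,255,0))):
        for z in(.223,.187): P(np.r_[bar(p,.235,th=th),z],col)
    out.append(im)
o=np.vstack(out); cv2.imwrite("pics/w5.png",cv2.resize(o,None,fx=.57,fy=.57,interpolation=3)); print(o.shape)
E
```

```text
wrist 0.031790212210759915
side 0.03372426495391639
(1040, 800, 3)
```

View pics/w5.png

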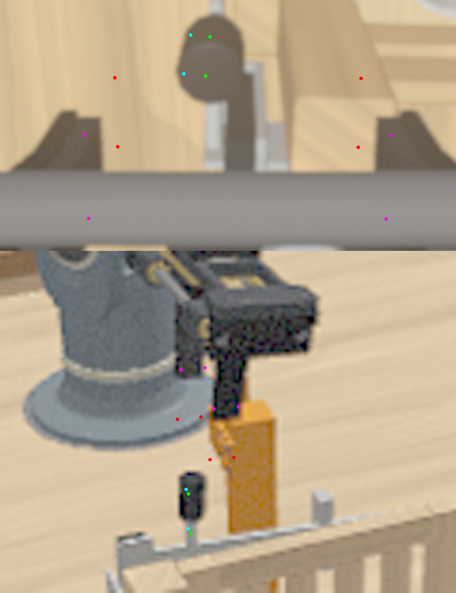

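The wrist and side views both show the fingertips about 30 mm higher than the stated tool frame gives. I had only pinched the top few mm of the handle, which explains the 18.8 mm gap and the slip. The bar now seems to rest on the lip, raised about 0.08 rad. I'll regrasp about 25–30 mm deeper.

```bash
python3 - <<'E'
from mv import *
p=np.load("p.npy"); c=cam("wrist"); s=cam("side")
for th in(.01,0,-.01):
  for ph in(.06,.08,.1):
    q,_=pose(p,th,ph,dz=.008+.018); r=.57*4
    w=(proj(c,q)[0]+.5-[170,190])*r; 
    v=(proj(s,q)[0]+.5-[170,140])*.57*800/120; v[1]+=250
    print(th,ph,"wrist top centre (208,72):",w.round(0),"side top (191,477):",v.round(0))
for dz in(.045,-.030):
    q,S=pose(p,-.003,.08,dz=dz,sg=-1); print(q); show(q,S)
rep(p,0)
E
```

```text
0.01 0.06 wrist top centre (208,72): [196.  75.] side top (191,477): [192. 477.]
0.01 0.08 wrist top centre (208,72): [195.  75.] side top (191,477): [194. 473.]
0.01 0.1 wrist top centre (208,72): [195.  74.] side top (191,477): [196. 468.]
0 0.06 wrist top centre (208,72): [203.  76.] side top (191,477): [193. 479.]
0 0.08 wrist top centre (208,72): [203.  76.] side top (191,477): [195. 474.]
0 0.1 wrist top centre (208,72): [202.  75.] side top (191,477): [197. 470.]
-0.01 0.06 wrist top centre (208,72): [211.  77.] side top (191,477): [194. 480.]
-0.01 0.08 wrist top centre (208,72): [210.  76.] side top (191,477): [196. 476.]
-0.01 0.1 wrist top centre (208,72): [210.  76.] side top (191,477): [198. 471.]
[ 0.56827654 -0.13344174  0.25688955]
[np.float64(-2.1), np.float64(-10.0), np.float64(29.8), np.float64(-0.002), np.float64(0.04), np.float64(0.022)]
[ 0.56797114 -0.13942756  0.18212942]
[np.float64(0.9), np.float64(-9.8), np.float64(104.7), np.float64(-0.002), np.float64(0.04), np.float64(0.022)]
t 13.28 gap 74.8 F n,d,z 0.85 -0.22 1.29 tau [0.03 0.07 0.02] err n,d,z mm [-0.19  0.1  -0.12] tool [ 0.5788 -0.1282  0.286 ]
```

step_arm([
  [-0.5,-3,5,0,0.01,0.007,74],
  [-1.2,-6,12,-0.001,0.02,0.014,74],
  [-2,-9,20,-0.002,0.04,0.02,74],
  [-2,-9,30,-0.002,0.04,0.02,74],
  [-1.6,-9,42,-0.002,0.04,0.02,74],
  [-1.1,-9,54,-0.002,0.04,0.02,74],
  [-0.6,-9,66,-0.002,0.04,0.02,74],
  [-0.2,-9,76,-0.002,0.04,0.02,74],
  [0,-9,80,-0.002,0.04,0.02,74],
  [0,-9,80,-0.002,0.04,0.02,74],
])

```text
time: 14.12
tool_pos: [0.5685, -0.1372, 0.2052]
tool_rot: [2.235, 2.129, -0.093]
wrist_force: [0.2, 0.2, 0.9]
finger_gap: 0.849
```

```bash
python3 - <<'E'
from mv import *
applied([0,-9,80,-.002,.04,.02]); p=np.load("p.npy"); rep(p,0)
q,S=pose(p,-.007,.08,dz=-.030,sg=-1); show(q,S)
out=[]
for n,(x0,x1,y0,y1) in (("wrist",(170,370,180,300)),("side",(170,270,150,220))):
    c=cam(n); s=manip.state(); tp=np.array(s["tool_pos"]); R=Ro.from_rotvec(s["tool_rot"]); g=s["finger_gap"]*.087/2
    k=640/(x1-x0); im=cv2.resize(c["image"][y0:y1,x0:x1],None,fx=k,fy=k,interpolation=2)
    im=(255*(im/255.)**.5).astype(np.uint8)
    def P(X,col):
        u=(proj(c,X)[0]+.5-[x0,y0])*k
        if abs(u).max()<3000: cv2.circle(im,tuple(int(round(v)) for v in u),3,col,-1)
    for sx in(-.0095,.0095):
        for yy in(-g,g): P(tp+R.apply([sx,yy,.011]),(0,0,255)); P(tp+R.apply([sx,yy,-.02]),(255,0,255))
    out.append(im)
o=np.vstack(out); cv2.imwrite("pics/w6.png",cv2.resize(o,None,fx=.7,fy=.7,interpolation=3))
E
```

```text
t 14.12 gap 73.9 F n,d,z -0.15 -0.17 0.91 tau [0.03 0.02 0.01] err n,d,z mm [ 0.5  -0.18 -1.58] tool [ 0.5685 -0.1372  0.2052]
[np.float64(-0.2), np.float64(0.0), np.float64(24.7), np.float64(-0.0), np.float64(-0.0), np.float64(-0.002)]
```

View pics/w6.png

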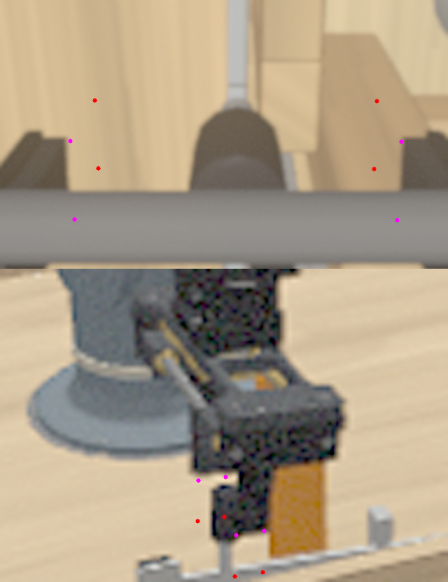

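Now it's clear that the tips stand about 20 mm *behind* the TCP, not 11 mm ahead. The wrist shows the finger ends at row 137 and the side view at row 537, both on the −20 mm markers. Going down 26 mm more and gripping.

step_arm([
  [0,0,6,0,0,0,74],
  [0,0,13,0,0,0,74],
  [0,0,20,0,0,0,60],
  [0,0,26,0,0,0,45],
  [0,0,26,0,0,0,30],
  [0,0,26,0,0,0,20],
  [0,0,26,0,0,0,15],
  [0,0,26,0,0,0,15],
  [0,0,26,0,0,0,15],
  [0,0,26,0,0,0,15],
  [0,0,26,0,0,0,15],
  [0,0,26,0,0,0,15],
], grip_force=30)

```text
time: 15.22
tool_pos: [0.5692, -0.1396, 0.181]
tool_rot: [2.234, 2.128, -0.089]
wrist_force: [0.4, -0.0, 0.3]
finger_gap: 0.243
```

step_arm([
  [0,0,0,0,0,0,15],
  [0,0,0,0,0,0,15],
  [0,0,0,0,0,0,15],
  [0,0,0,0,0,0,15],
], grip_force=30)

```text
time: 15.55
tool_pos: [0.5692, -0.1396, 0.181]
tool_rot: [2.234, 2.128, -0.089]
wrist_force: [0.4, -0.2, 1.6]
finger_gap: 0.243
```

```bash
python3 - <<'E'
from mv import *
applied([0,0,26,0,0,0]); p=np.load("p.npy"); rep(p,0)
E
```

```text
t 15.55 gap 21.1 F n,d,z -0.37 0.22 1.6 tau [0.06 0.04 0.01] err n,d,z mm [-0.34  0.07  0.13] tool [ 0.5692 -0.1396  0.181 ]
```

```bash
python3 - <<'E'
from mv import *
p=np.load("p.npy"); q0,S0=pose(p,-.007,.08,dz=-.031,sg=-1); show(q0,S0)
for ph in(.09,.1,.11,.12): q,S=pose(p,-.007,ph,dz=-.031,sg=-1); r=np.r_[S0.inv().apply(q-q0)*1e3,(S0.inv()*S).as_rotvec()]; print(r.round(3))
E
```

```text
[np.float64(-0.2), np.float64(0.0), np.float64(-0.3), np.float64(-0.0), np.float64(-0.0), np.float64(-0.002)]
[ 0.169 -0.    -1.899  0.    -0.01  -0.   ]
[ 0.358 -0.    -3.797  0.    -0.02  -0.   ]
[ 0.565 -0.    -5.692  0.    -0.03   0.   ]
[ 0.792 -0.    -7.585  0.    -0.04   0.   ]
```

step_arm([
  [0.2,0,-1.9,0,-0.01,0,15],
  [0.4,0,-3.8,0,-0.02,0,15],
  [0.6,0,-5.7,0,-0.03,0,15],
  [0.6,0,-5.7,0,-0.03,0,15],
  [0.6,0,-5.7,0,-0.03,0,15],
])

```text
time: 15.97
tool_pos: [0.5691, -0.1385, 0.1865]
tool_rot: [2.218, 2.113, -0.123]
wrist_force: [1.0, -1.3, -1.9]
finger_gap: 0.246
```

step_arm([
  [0,0.7,0,0,0,-0.003,15],
  [0,1.3,0,0,0,-0.006,15],
  [0,2.0,0,0,0,-0.008,15],
  [0,2.0,0,0,0,-0.008,15],
])

```text
time: 16.3
tool_pos: [0.5706, -0.1388, 0.1863]
tool_rot: [2.211, 2.122, -0.124]
wrist_force: [-1.8, -1.2, -0.4]
finger_gap: 0.244
```

```bash
python3 - <<'E'
from mv import *
applied([.6,0,-5.7,0,-.03,0]);applied([0,2,0,0,0,-.008]); p=np.load("p.npy"); rep(p,0)
E
```

```text
t 16.3 gap 21.2 F n,d,z 1.78 1.28 -0.36 tau [-0.14  0.44 -0.05] err n,d,z mm [ 0.34  0.31 -0.17] tool [ 0.5706 -0.1388  0.1863]
```

step_arm([
  [0,0.7,0,0,0,-0.002,15],
  [0,1.4,0,0,0,-0.004,15],
  [0,2.1,0,0,0,-0.005,15],
  [0,2.8,0,0,0,-0.006,15],
  [0,2.8,0,0,0,-0.006,15],
  [0,2.8,0,0,0,-0.006,15],
])

```text
time: 16.8
tool_pos: [0.5716, -0.1389, 0.1862]
tool_rot: [2.208, 2.13, -0.128]
wrist_force: [-7.4, 0.2, 2.9]
finger_gap: 0.246
```

```bash
python3 - <<'E'
from mv import *
applied([0,2.8,0,0,0,-.006]); p=np.load("p.npy"); rep(p,0)
E
```

```text
t 16.8 gap 21.4 F n,d,z 7.39 0.25 2.9 tau [-0.09  1.57 -0.24] err n,d,z mm [ 2.13  0.4  -0.3 ] tool [ 0.5716 -0.1389  0.1862]
```

step_arm([
  [0,0.7,0,0,0,-0.001,15],
  [0,1.4,0,0,0,-0.002,15],
  [0,2.0,0,0,0,-0.003,15],
  [0,2.5,0,0,0,-0.003,15],
  [0,2.5,0,0,0,-0.003,15],
  [0,2.5,0,0,0,-0.003,15],
])

```text
time: 17.3
tool_pos: [0.5722, -0.1391, 0.186]
tool_rot: [2.208, 2.135, -0.132]
wrist_force: [-12.2, 1.2, 6.1]
finger_gap: 0.246
```

```bash
python3 - <<'E'
from mv import *
applied([0,2.5,0,0,0,-.003]); p=np.load("p.npy"); rep(p,0)
q0,S0=pose(p,-.012,.11,dz=-.031,sg=-1)
for ph in(.1,.09,.08,.06,.04,.02,0,-.01): q,S=pose(p,-.012,ph,dz=-.031,sg=-1); r=np.r_[S0.inv().apply(q-q0)*1e3,(S0.inv()*S).as_rotvec()]; print(ph,r.round(3))
E
```

```text
t 17.3 gap 21.4 F n,d,z 12.22 -0.57 6.14 tau [-0.03  2.39 -0.28] err n,d,z mm [ 4.    0.54 -0.49] tool [ 0.5722 -0.1391  0.186 ]
0.1 [-0.15   0.     1.901  0.     0.01   0.   ]
0.09 [-0.282  0.     3.803  0.     0.02   0.   ]
0.08 [-0.394  0.     5.706  0.     0.03   0.   ]
0.06 [-0.562  0.     9.516  0.     0.05   0.   ]
0.04 [-0.654 -0.    13.328  0.     0.07   0.   ]
0.02 [-0.669  0.    17.142  0.     0.09   0.   ]
0 [-0.608  0.    20.955  0.     0.11   0.   ]
-0.01 [-0.549  0.    22.86   0.     0.12   0.   ]
```

step_arm([
  [-0.1,0,1.9,0,0.01,0,15],
  [-0.3,0,3.8,0,0.02,0,15],
  [-0.4,0,5.7,0,0.03,0,15],
  [-0.4,0,5.7,0,0.03,0,15],
])

```text
time: 17.63
tool_pos: [0.572, -0.1401, 0.18]
tool_rot: [2.225, 2.15, -0.098]
wrist_force: [-11.6, 0.7, 3.9]
finger_gap: 0.242
```

```bash
python3 - <<'E'
from mv import *
applied([-.4,0,5.7,0,.03,0]); p=np.load("p.npy"); rep(p,0)
E
```

```text
t 17.63 gap 21.0 F n,d,z 11.63 -0.05 3.88 tau [-0.01  2.28 -0.23] err n,d,z mm [ 4.1   0.59 -0.81] tool [ 0.572  -0.1401  0.18  ]
```

step_arm([
  [-0.1,0.3,1.9,0,0.01,0,15],
  [-0.2,0.6,3.8,0,0.02,0,15],
  [-0.2,0.6,5.7,0,0.03,0,15],
  [-0.2,0.6,5.7,0,0.03,0,15],
])

```text
time: 17.97
tool_pos: [0.5721, -0.141, 0.1743]
tool_rot: [2.241, 2.166, -0.067]
wrist_force: [-13.2, 0.1, 3.6]
finger_gap: 0.242
```

```bash
python3 - <<'E'
from mv import *
applied([-.2,.6,5.7,0,.03,0]); p=np.load("p.npy"); rep(p,0)
E
```

```text
t 17.97 gap 21.0 F n,d,z 13.17 0.62 3.59 tau [-0.07  2.43 -0.16] err n,d,z mm [ 4.59  0.85 -0.89] tool [ 0.5721 -0.141   0.1743]
```

The bar is below the lip top and moving freely, so it's behind the lip. Letting it down fully.

step_arm([
  [0,-0.2,1.9,0,0.01,0,15],
  [-0.1,-0.4,3.8,0,0.02,0,15],
  [-0.1,-0.5,5.7,0,0.03,0,15],
  [0,-0.5,7.6,0,0.04,0,15],
  [0,-0.5,9.0,0,0.048,0,15],
  [0,-0.5,9.0,0,0.048,0,15],
])

```text
time: 18.47
tool_pos: [0.572, -0.1419, 0.1656]
tool_rot: [-2.254, -2.178, 0.012]
wrist_force: [-12.0, -1.5, 5.0]
finger_gap: 0.244
```

```bash
python3 - <<'E'
from mv import *
applied([0,-.5,9.0,0,.048,0]); p=np.load("p.npy"); rep(p,0)
E
```

```text
t 18.47 gap 21.2 F n,d,z 11.91 2.14 5.02 tau [-0.28  2.38 -0.02] err n,d,z mm [ 4.12  1.27 -0.61] tool [ 0.572  -0.1419  0.1656]
```

step_arm([
  [0,0,1.0,0,0.004,0,15],
  [0,0,1.5,0,0.004,0,15],
  [0,-1,1.5,0,0.004,0.001,15],
  [0,-2,1.5,0,0.004,0.003,15],
  [0,-3,1.5,0,0.004,0.005,15],
  [0,-4,1.2,0,0.004,0.007,15],
  [0,-5,0.8,0,0.004,0.009,15],
  [0,-5,0.5,0,0.004,0.009,15],
  [0,-5,0.5,0,0.004,0.009,15],
])

```text
time: 19.22
tool_pos: [0.5718, -0.1418, 0.1656]
tool_rot: [-2.266, -2.174, 0.001]
wrist_force: [-0.4, -5.0, -1.7]
finger_gap: 0.242
```

```bash
python3 - <<'E'
from mv import *
applied([0,-5,.5,0,.004,.009]); p=np.load("p.npy"); rep(p,0)
E
```

```text
t 19.22 gap 21.1 F n,d,z 0.11 5.03 -1.65 tau [-1.06  0.12  0.06] err n,d,z mm [-0.68  1.03 -0.09] tool [ 0.5718 -0.1418  0.1656]
```

step_arm([
  [0,-0.7,0.5,0,0,0.001,15],
  [-0.5,-1.5,1,0,0,0.002,15],
  [-0.8,-1.5,1,0,0,0.002,15],
  [-0.8,-1.5,1,0,0,0.002,15],
])

```text
time: 19.55
tool_pos: [0.5719, -0.1418, 0.1656]
tool_rot: [2.268, 2.173, 0.004]
wrist_force: [3.8, -4.0, 0.4]
finger_gap: 0.243
```

```bash
python3 - <<'E'
from mv import *
applied([-.8,-1.5,1,0,0,.002]); p=np.load("p.npy"); rep(p,0)
E
```

```text
t 19.55 gap 21.1 F n,d,z -3.96 3.83 0.38 tau [-1.   -0.78  0.07] err n,d,z mm [-2.23  0.22  0.89] tool [ 0.5719 -0.1418  0.1656]
```

A 4 N pull does not move it, so it's latched. Relieving, opening and lifting clear.

step_arm([
  [0,1.3,0,0,0,0,15],
  [0,1.3,0,0,0,0,24],
  [0,1.3,0,0,0,0,30],
  [0,1.3,0,0,0,0,50],
  [0,1.3,0,0,0,0,70],
  [0,1.3,0,0,0,0,70],
  [0,1.3,0,0,0,0,70],
  [0,1.3,0,0,0,0,70],
  [0,1.3,0,0,0,0,70],
  [0,1.3,0,0,0,0,70],
  [0,1.3,0,0,0,0,70],
  [0,1.3,0,0,0,0,70],
])

```text
time: 20.55
tool_pos: [0.5712, -0.1415, 0.1647]
tool_rot: [-2.267, -2.171, -0.0]
wrist_force: [-0.3, 0.5, -0.6]
finger_gap: 0.799
```

step_arm([
  [0,0,-8,0,0,0,70],
  [0,0,-20,0,0,0,70],
  [0,0,-35,0,0,0,70],
  [0,0,-55,0,0,0,70],
  [0,0,-75,0,0,0,70],
  [0,0,-100,0,0,0,70],
  [0,0,-125,0,0,0,70],
  [0,-20,-140,0,0,0,70],
  [0,-50,-140,0,0,0,70],
  [0,-85,-140,0,0,0,70],
  [0,-110,-140,0,0,0,70],
  [0,-110,-140,0,0,0,70],
])

```text
time: 21.55
tool_pos: [0.4574, -0.1382, 0.3064]
tool_rot: [-2.268, -2.167, -0.004]
wrist_force: [0.5, -1.0, -1.3]
finger_gap: 0.804
```

```bash
python3 - <<'E'
from mv import *
applied([0,1.3,0,0,0,0]);applied([0,-110,-140,0,0,0]); p=np.load("p.npy"); rep(p,0)
O,x,y=fr(p); out=[]
for n,(x0,x1,y0,y1) in (("wrist",(230,560,20,260)),("side",(180,290,170,250))):
    c=cam(n); k=560/(x1-x0); im=cv2.resize(c["image"][y0:y1,x0:x1],None,fx=k,fy=k,interpolation=2)
    im=(255*(im/255.)**.7).astype(np.uint8)
    def P(X,col):
        u=(proj(c,X)[0]+.5-[x0,y0])*k
        if abs(u).max()<3000: cv2.circle(im,tuple(int(round(v)) for v in u),2,col,-1)
    for th,col in((0,(0,255,0)),(-.015,(0,0,255))):
        for z in(.223,.187): P(np.r_[bar(p,.235,th=th),z],col)
        for r in(.1,.288): P(np.r_[bar(p,r,th=th),.1625],col)
    out.append(im)
cv2.imwrite("pics/w7.png",cv2.resize(np.vstack(out),None,fx=.72,fy=.72,interpolation=3))
E
```

```text
t 21.55 gap 69.9 F n,d,z -0.57 1.0 -1.33 tau [-0.09  0.1   0.01] err n,d,z mm [3.89 1.32 1.5 ] tool [ 0.4574 -0.1382  0.3064]
```

View pics/w7.png

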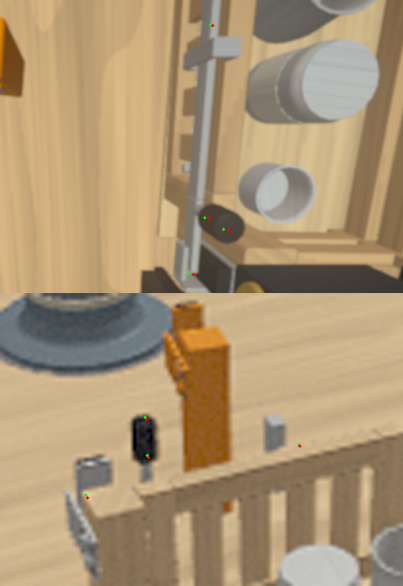

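The handle sits on the bar-down prediction in both views: side rows 415–460, wrist (220,222). The nose end goes into the catch, and the crockery has not moved. Handing in.

```bash
python3 -c "
from rig import manip
print(manip.finish_job(), manip.state()['time'])"
```

```text
the job is handed in; nothing more can be done
the job is handed in; nothing more can be done
```

The gate is shut and latched, and I handed the job in after about 22 s of the 51 s, with the gripper open and clear.

**What I did:** I lifted the bar by its handle and swung the gate in. I pressed the pad to about 12–13 N at the handle and lowered the bar behind the lip until it was fully down. Then I relieved the push, let go and backed away.

**Last checks:**
- **Bar held:** its height read 0.1656 m against 0.166 m expected for fully down. A 4 N pull towards the robot did not move it.
- **Pictures:** after I let go, the side and wrist views both show the handle where a lowered bar puts it, with the nose in the catch. The bay items in view look undisturbed; I did not check the rest of the counter again.

**What went wrong or disagreed:**
- **Handle slipped once:** on the first press the jaws slid off at about 9 N or more, and the bar dropped a few centimetres onto the top of the lip. The last force reading before the slip was 8.9 N, so the peak is not known.
- **Fingertips not where stated:** the pictures put them about 20 mm behind the reported TCP, where the text says 11 mm ahead. My first grasp had caught only the top of the handle. I regripped about 30 mm deeper, and the 21 mm gap then fitted the 22 mm grip.
- **Unexplained force:** while pressing, the wrist also read an upward force of 4–6 N.

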